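# Lock the welding turntable with its index pin

## Task

Lock the welding turntable at one of its index holes: take the index pin with the red knob out of the rack and put its tip into the brass bush in the round steel plate, which sits between two holes of the index plate hidden beneath. Keep the tip riding on the index plate with only a light hand pressure and move the pin sideways round the table's axis, so that it takes the plate round with it, until you feel it drop into a hole; then push it gently fully home, collar down on the bush, and let go. Leave everything else on the bench and in the rack where it is.

Things in the scene. Friction and masses are not known exactly. Their poses are not given: they have to be found in the camera images.
- pin: Index pin, upright in one of the three rack holes, hanging by its collar. From the tip up: steel shank 12 mm diameter, 38 mm long, nose tapering over 5 mm to a 6 mm flat tip; collar 28 mm diameter, 6 mm thick; red knob 24 mm diameter, 46 mm tall, with thin black bands. 90 mm in all, 0.1 to 0.16 kg. Origin at the centre of the tip, z up along the pin. It lifts straight out (38 mm).
- pin_tip (a point): Centre of the index pin's tip (same as the pin's origin).
- pin_knob (a point): Place to grip the index pin: on its axis, 70 mm above the tip, in the red knob (3 mm above the knob's middle).
- rack: Aluminium pin rack fixed to the bench, 60 x 190 x 45 mm (x, y, z), with three holes in its top at y = -60, 0 and +60 mm. Origin at the centre of its underside.
- pin_black: Bystander: clamp pin with a black knob, in another rack hole; same collar and knob sizes, shank 24 mm. Origin at its tip.
- pin_blue: Bystander: clamp pin with a blue knob, in another rack hole; same collar and knob sizes, shank 30 mm. Origin at its tip.
- positioner: Welding turntable: green cast base fixed to the bench with a level round steel plate (260 mm diameter, 12 mm thick, top 127 mm above the bench) that turns freely either way about the base's vertical axis; 2 to 3 N at the bush turn it and it stays where left. Origin on that axis, underside of the base. A clamped bracket stands on the half opposite the bush, up to 53 mm above the plate.
- bush (a point): Centre of the top of the brass guide bush in the turning plate, 95 mm from the axis, 130 mm above the bench. Rim 34 mm diameter, 3 mm proud of the plate; bore 13.8 mm, 2 mm chamfer, 15 mm deep. Moves round with the plate. Tip riding on the index plate: tip 18 mm below this point, collar 20 mm above it. Pin fully home: tip 38 mm below, collar on the rim.
- spray_can: Bystander: white and red spray can, 53 mm diameter, 193 mm tall, standing. Origin at the centre of its underside.
- ear_muffs: Bystander: blue ear defenders lying on the bench, about 170 x 160 x 80 mm. Origin under the ear cups.
- chipping_hammer: Bystander: chipping hammer with a wooden handle, 230 mm long. Origin under the middle of its length.
- wire_brush: Bystander: wire brush with a wooden back, 260 mm long, 42 mm high. Origin under its middle.
- fire_brick: Bystander: pale yellow fire brick, 114 x 75 x 45 mm. Origin at the centre of its underside.
- index_top (a point): Point on the turning axis at the level of the top of the hidden fixed index plate, 112 mm above the bench, 18 mm below the bush's top. The index plate (16 mm thick) has eight through holes 15 mm wide on a 95 mm radius, one every 45 degrees. Its angle varies and cannot be seen or measured: at the start the bush lies 10 to 35 degrees from the nearest hole on either side.
There are look-alikes about, which are no part of the job. There is more than one size of the pin; the one meant has the size given above.

How it is judged:
By the outcome, as a careful person would: the job done as asked, in the order asked, and still so for the second after the job is handed in, with the robot touching nothing.
It also fails if it takes over 64 s, if anything falls off the work surface, if the arm or the gripper's body presses on something with over 40 N, if the wrist force passes 120 N, or if a joint passes its speed limit or range.

## Robot

A 7-joint arm with a two-finger parallel gripper is mounted at the origin on the work surface. World frame = base frame: x ahead of the robot, y to its left, z up, the work surface at z = 0. Lengths are in m, angles in rad, forces in N, time in s.
With the tool pointing down it reaches from about 0.425 to 0.875 m from the base axis. Payload 8.4 kg.
Tool frame: the origin (TCP) lies where the fingers leave the gripper's body, on its centre line; the fingertips stand 73 mm ahead of it and the grasp point (between the pads) lies 54 mm ahead of it; z points along the fingers, y is the direction in which the jaws open and shut (so a half turn about z gives the same grasp; the last joint's range is limited). The gripper opens to 85 mm and grips with 20 to 120 N. Pads are 22 mm wide; open, the fingers measure 114 mm over their backs; the gripper's body (76 mm by 85 mm) begins 54 mm behind the grasp point. The pads swing forward as they close: fully open they stand 13 mm farther back than shut.
Start: joints at [-1.419, 0.333, 0.04, 1.465, -0.013, 1.343, -0.059], TCP at [0.161, 0.63, 0.304] pointing down, gripper open.
Joint ranges: [-2.58, 2.58], [-0.38, 2.09], [-1.3, 1.39], [0.25, 2.4], [-1.5, 4.64], [0.08, 2.09], [-2.65, 2.65]. Speed limits (rad/s): [2.22, 2.22, 2.79, 2.79, 3.14, 3.14, 3.14].

## Interface

Orientations are given as [roll, pitch, yaw] about the fixed x, y, z axes, in that order (R = Rz(yaw) Ry(pitch) Rx(roll)).
In Python, from rig import read_state, camera, get_calibration, sign_off gives the robot as it stands.
- The arm moves only by the tool play_rows, never from a script. Its argument "steps" is text: rows parted by semicolons, each of 6 numbers parted by spaces: the shift along the world's x, y, z in cm, then the turn, a rotation vector about the world's x, y, z in rad. A call has 1 to 12 rows; each row shifts and turns the pose as measured when the row begins; what a row does not reach is not made up. A row lasts 1/8 s, in which the tool goes at most 62.5 mm and 10.7 degrees, less where a joint would pass 70% of its speed; a pose out of reach is approached as far as the arm can. A call with a gripper value outside its range is refused whole. "jaw" is the opening, from 0 (shut) to 1 (fully open), set as the call begins (left out, the last holds). The fingers move at their own pace and stop on an object; "newtons" is the grip in N (left out, the last holds). Time passes only in rows, so rows that do not move let the fingers close. It gives the time, the measured TCP pose, the force and the opening at its end, in the units of the state.
- read_state(): the state, without advancing time (a new reading comes with each control period).
- camera(name): name is "side" or "top"; returns the picture (420x560x3 uint8, red, green, blue); there is no depth.
- get_calibration(name): a dict with "mtx" (3x3 intrinsics, pixels), "R" (3x3) and "t" (3): a world point X has camera coordinates R X + t. Camera axes: x right, y down, z forward; pixel columns grow to the right and rows downward; lengths in m; the calibration is good to about 2 mm. A picture is of the moment at which its call begins. get_calibration takes no time and is no camera call.
- sign_off(): hands the job in, once; it reports no verdict.
The state is a dict: "t": time; "joints": joint angles; "qvel": joint speeds; "tau": joint torques, N m; "tcp_pos": TCP position; "tcp_rot": TCP orientation; "ft_force": force on the tool from outside, world axes, zero at the start; "wrist_torque": the same for the moment, N m; "finger_gap": finger opening in m.
Only numpy, scipy, OpenCV 4.12 (cv2) and the standard library are available. Lean on these libraries where they do the work, as an engineer would, in place of code of your own. Each camera call takes 0.05 s, during which the arm holds its last target.

## Working session

There is one attempt and no reset: what is moved stays moved. The work goes in short steps, Python scripts to look and compute and a tool call to move; the robot and the scene stay as the last step left them, time stands still between calls to the robot, and variables do not carry over. Pictures are saved under pics/ and viewed, and the job is handed in when it is done.

Besides the shell and the picture viewer there is one more tool, called after ">>>" as name(argument=value, ...) on one line, values as JSON. play_rows: Moves the arm, as the interface text tells. Its arguments: {"type":"object","properties":{"steps":{"type":"string"},"jaw":{"type":"number"},"newtons":{"type":"number"}},"required":["steps"]}

```bash
ls; mkdir -p pics; python3 - <<'E'
from rig import *
import cv2
for n in("side","top"):
    im=camera(n);cv2.imwrite(f"pics/{n}0.png",im[:,:,::-1])
    c=get_calibration(n);print(n,c["mtx"],c["R"],c["t"])
print(read_state())
E
```

```text
pics
side [[490.2880129    0.         276.07483161]
 [  0.         490.2880129  210.92451397]
 [  0.           0.           1.        ]] [[ 7.70526144e-01 -6.37408143e-01  5.66428289e-04]
 [-4.79551988e-01 -5.80287843e-01 -6.58252163e-01]
 [ 4.19903980e-01  5.06928869e-01 -7.52797296e-01]] [-0.36780016  0.32947266  1.07139101]
top [[492.95913412   0.         274.78442773]
 [  0.         492.95913412 204.37614903]
 [  0.           0.           1.        ]] [[-0.01863225 -0.99981489 -0.00479761]
 [-0.99668776  0.01895346 -0.07908401]
 [ 0.07916031  0.00330821 -0.99685641]] [0.03086552 0.52033883 1.31064851]
{'t': 0.1, 'joints': array([-1.41920568,  0.33381587,  0.03989705,  1.46618648, -0.01339359,
        1.34331325, -0.05850291]), 'qvel': array([-0.00015109, -0.00150838, -0.00145114, -0.00169581, -0.00112324,
        0.00068427, -0.00013048]), 'tau': array([ 4.61896430e-03, -6.60006666e+01,  1.37061920e+00, -4.06469178e+01,
        1.70657696e-02,  8.97426362e-03, -4.37581423e-05]), 'tcp_pos': array([0.16126618, 0.62935406, 0.30312443]), 'tcp_rot': array([-3.14013993e+00,  1.10225621e-04,  2.89076255e+00]), 'ft_force': array([-0.49245523,  0.05942076,  0.06751561]), 'wrist_torque': array([-0.01707039, -0.00472834,  0.06324052]), 'finger_gap': 0.08550612610908975}
```

View pics/side0.png

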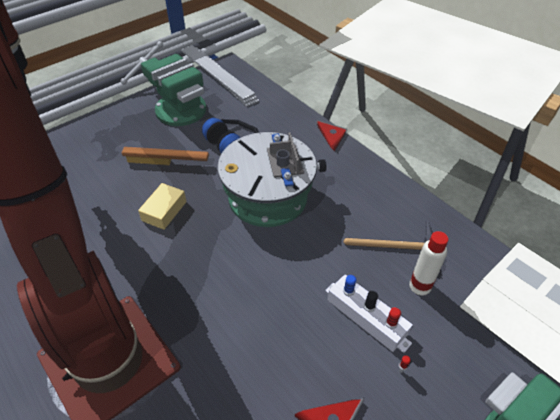

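View pics/top0.png

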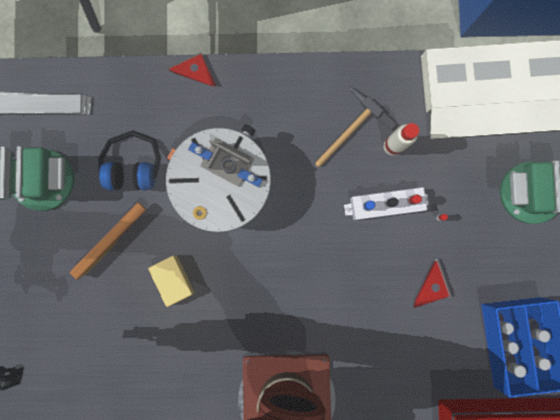

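The side view shows the red-knob pin in the rack at about (395,315), with a smaller red look-alike on the bench at (405,362). The brass bush is at about (232,168). In the top view the red knob is at (416,199), the bush at (200,213) and the plate centre at about (218,179).

```bash
cat > h.py <<'E'
from rig import *
import cv2, numpy as np
def ray(n,uv):
    c=get_calibration(n);d=np.linalg.inv(c["mtx"])@np.array([uv[0],uv[1],1.]);R=c["R"];return -R.T@c["t"],R.T@d
def onz(n,uv,z):
    o,d=ray(n,uv);return o+d*(z-o[2])/d[2]
def tri(uvs,uvt):
    (a,d),(b,e)=ray("side",uvs),ray("top",uvt)
    s=np.linalg.lstsq(np.c_[d,-e],b-a,rcond=None)[0];p,q=a+d*s[0],b+e*s[1];return (p+q)/2,np.linalg.norm(p-q)
def proj(n,X):
    c=get_calibration(n);p=c["mtx"]@(c["R"]@np.array(X)+c["t"]);return p[:2]/p[2]
def blobs(im,lo,hi,roi,amin=8):
    hsv=cv2.cvtColor(im,cv2.COLOR_RGB2HSV);m=cv2.inRange(hsv,lo,hi)
    if lo[0]==0: m|=cv2.inRange(hsv,(180-hi[0],lo[1],lo[2]),(180,hi[1],hi[2]))
    k=np.zeros_like(m);x0,y0,x1,y1=roi;k[y0:y1,x0:x1]=m[y0:y1,x0:x1]
    n,l,s,c=cv2.connectedComponentsWithStats(k)
    return [(s[i].tolist(),c[i].round(2).tolist()) for i in range(1,n) if s[i][4]>=amin],k
E
python3 - <<'E'
from h import *
S=cv2.imread("pics/side0.png")[:,:,::-1].copy();T=cv2.imread("pics/top0.png")[:,:,::-1].copy()
for nm,lo,hi,rs,rt in [("red",(0,120,60),(8,255,255),(375,295,425,375),(400,185,455,225)),("blue",(100,100,40),(130,255,255),(335,270,365,300),(355,195,385,220)),("brass",(10,90,80),(30,255,255),(220,155,245,180),(185,200,215,225))]:
    for n,im,r in(("side",S,rs),("top",T,rt)):
        for b in blobs(im,lo,hi,r)[0]: print(nm,n,b)
cv2.imwrite("pics/crop0.png",np.vstack([cv2.resize(T[150:240,160:280],None,fx=5,fy=5,interpolation=2),])[:,:,::-1])
a=cv2.resize(T[180:230,340:460],None,fx=5,fy=5,interpolation=2);b=cv2.resize(S[265:375,320:420],None,fx=3,fy=3,interpolation=2)
cv2.imwrite("pics/crop1.png",np.vstack([a,np.pad(b,((0,0),(0,a.shape[1]-b.shape[1]),(0,0)))])[:,:,::-1])
E
```

```text
red side ([387, 307, 14, 19, 177], [393.42, 315.99])
red side ([401, 355, 10, 13, 95], [405.03, 361.02])
red top ([409, 195, 12, 8, 74], [415.11, 198.85])
red top ([439, 214, 9, 6, 40], [443.42, 216.78])
blue side ([344, 274, 13, 19, 168], [349.79, 283.08])
blue top ([364, 201, 11, 9, 75], [369.23, 205.05])
brass side ([226, 164, 12, 9, 81], [231.15, 167.77])
brass top ([193, 207, 13, 12, 100], [199.21, 212.46])
```

View pics/crop1.png

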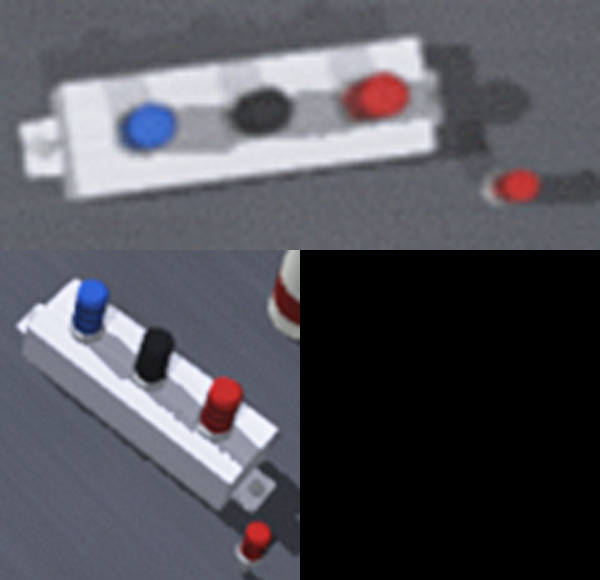

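View pics/crop0.png

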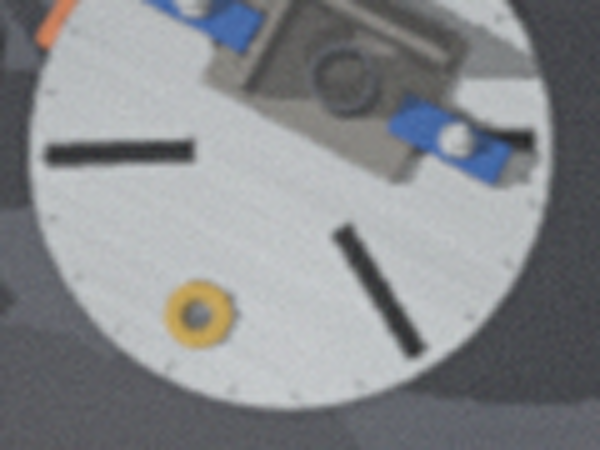

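```bash
python3 - <<'E'
from h import *
S=cv2.imread("pics/side0.png")[:,:,::-1].copy();T=cv2.imread("pics/top0.png")[:,:,::-1].copy()
p,e=tri((393.42,315.99),(415.11,198.85));print("knob tri",p,e)
for z in(.074,.08): print("knob z",z,onz("side",(393.42,315.99),z),onz("top",(415.11,198.85),z))
# hull-filled bush
for n,im,r in(("side",S,(220,155,245,180)),("top",T,(185,200,215,225))):
    _,m=blobs(im,(10,90,80),(30,255,255),r)
    h=cv2.convexHull(np.column_stack(np.nonzero(m)[::-1]).astype(np.int32));mm=np.zeros_like(m);cv2.fillConvexPoly(mm,h,255)
    M=cv2.moments(mm,True);c=(M['m10']/M['m00'],M['m01']/M['m00']);print("bush",n,c,onz(n,c,.129))
# plate edge
for n,im,seed in(("top",T,(230,220)),("side",S,(240,185))):
    hsv=cv2.cvtColor(im,cv2.COLOR_RGB2HSV);m=cv2.inRange(hsv,(0,0,145),(180,60,255))
    roi=np.zeros_like(m);
    if n=="top": roi[120:240,155:285]=255
    else: roi[120:225,205:325]=255
    m&=roi;k,l,s,c=cv2.connectedComponentsWithStats(m);i=l[seed[1],seed[0]];print(n,s[i])
    cs=max(cv2.findContours((l==i).astype(np.uint8),cv2.RETR_EXTERNAL,cv2.CHAIN_APPROX_NONE)[0],key=len)
    h=cv2.convexHull(cs)
    P=np.array([onz(n,q[0],.127)[:2] for q in cs])
    # robust circle radius .130
    from scipy.optimize import least_squares
    f=least_squares(lambda v:np.hypot(*(P-v[:2]).T)-v[2],[*P.mean(0),.13],loss='cauchy',f_scale=.001)
    print(n,"axis",f.x,np.median(abs(f.fun)))
E
```

```text
knob tri [ 0.52381149 -0.34239974  0.07536589] 0.0003030388072410468
knob z 0.074 [ 0.52444712 -0.34196046  0.074     ] [ 0.52404131 -0.3428929   0.074     ]
knob z 0.08 [ 0.52107992 -0.3435047   0.08      ] [ 0.52352977 -0.34119932  0.08      ]
bush side (231.20454545454547, 167.9090909090909) [0.49534631 0.20667867 0.129     ]
bush top (199.140625, 212.5) [0.49559361 0.2085614  0.129     ]
top [ 166  128  104  104 5863]
top axis [0.57838406 0.16252978 0.12879284] 0.0012310263554840828
side [ 218  132   90   68 3094]
side axis [0.57866528 0.16265192 0.12900018] 0.0012804642294536733
```

>>> play_rows(steps="4.8 -3 0 0 0 -0.06;4.8 -3 0 0 0 -0.06;4.8 -3 0 0 0 -0.06;4.8 -3 0 0 0 -0.06;4.8 -3 0 0 0 -0.06;4.8 -3 0 0 0 -0.06;3 -5.4 0 0 0 -0.06;3 -5.4 0 0 0 -0.06;3 -5.4 0 0 0 -0.06;3 -5.4 0 0 0 -0.06;3 -5.4 0 0 0 -0.06;3 -5.4 0 0 0 -0.06", jaw=1)

```text
t: 1.6
tcp_pos: [0.6316, 0.1172, 0.2976]
tcp_rot: [-3.133, -0.003, 2.16]
ft_force: [1.4, 0.9, -1.1]
finger_gap: 0.0852
```

```bash
python3 - <<'E'
from h import *
print(tri((349.79,283.08),(369.23,205.05)));print(read_state()["joints"])
E
```

```text
(array([ 0.51007734, -0.22320482,  0.07641402]), np.float64(0.00016449865858083107))
[-0.63027324  0.34747465  0.49098664  1.50722754 -0.16513812  1.33714326
  0.46506551]
```

>>> play_rows(steps="-1.35 -5.75 0 0 0 -0.06;-1.35 -5.75 0 0 0 -0.06;-1.35 -5.75 0 0 0 -0.06;-1.35 -5.75 0 0 0 -0.06;-1.35 -5.75 0 0 0 -0.06;-1.35 -5.75 0 0 0 -0.06;-1.35 -5.75 0 0 0 -0.06;-1.35 -5.75 0 0 0 -0.06;0 0 0 0 0 0;0 0 0 0 0 0")

```text
t: 2.85
tcp_pos: [0.5163, -0.3621, 0.2939]
tcp_rot: [-3.128, -0.002, 1.656]
ft_force: [0.3, 0.4, -1.2]
finger_gap: 0.0851
```

>>> play_rows(steps="0.8 1.95 -4 0 -0.013 0.03;0 0 -4 0 0 0;0 0 0 0 0 0;0 0 0 0 0 0")

```text
t: 3.35
tcp_pos: [0.527, -0.3381, 0.2137]
tcp_rot: [3.14, -0.001, 1.693]
ft_force: [0.8, -0.6, -0.1]
finger_gap: 0.0857
```

```bash
python3 - <<'E'
from h import *
for n in("side","top"):
    im=camera(n);r=(330,210,500,380) if n=="side" else (320,140,460,260)
    cv2.imwrite(f"pics/{n}1.png",cv2.resize(im[r[1]:r[3],r[0]:r[2]],None,fx=3.3,fy=3.3,interpolation=2)[:,:,::-1])
E
```

```text
(no output)
```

View pics/side1.png

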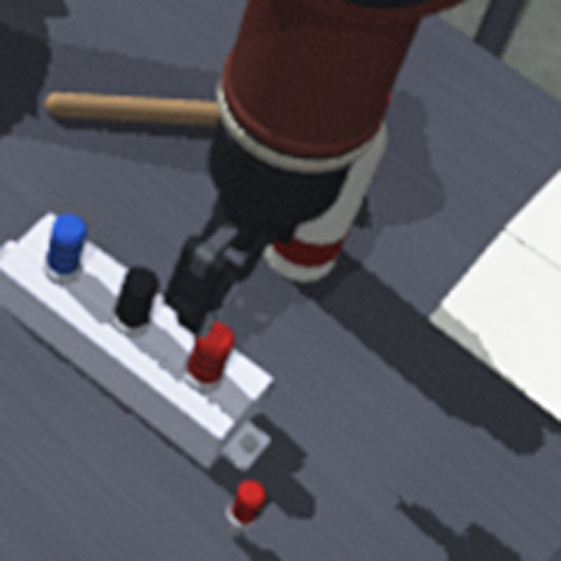

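```bash
python3 - <<'E'
from h import *
s=read_state();print(s["tcp_pos"],s["tcp_rot"],s["ft_force"],s["joints"])
p=s["tcp_pos"]
for z in(.214,.15): 
  q=proj("side",[p[0],p[1],z]);print(q,(q-[330,210])*3.3)
# can
S=cv2.imread("pics/side0.png")[:,:,::-1].copy();T=cv2.imread("pics/top0.png")[:,:,::-1].copy()
for n,im,r in(("side",S,(410,225,455,255)),("top",T,(380,115,425,160))):
    for b in blobs(im,(0,120,60),(8,255,255),r)[0]: print(n,b,onz(n,b[1],.185))
E
```

```text
[ 0.52689904 -0.33838622  0.21374369] [ 3.13949130e+00 -6.99691826e-04  1.69290845e+00] [0.18439442 0.48434781 0.62786622] [-0.07268905  0.41743472  0.73949862  1.66775094 -0.30299308  1.17301308
  0.86467062]
[405.79699227 278.48844866] [250.13007448 226.01188059]
[399.58018882 295.74701853] [229.6146231  282.96516113]
side ([428, 231, 20, 22, 329], [437.76, 241.46]) [ 0.67219472 -0.31100068  0.185     ]
top ([402, 123, 17, 17, 210], [410.0, 131.08]) [ 0.67742892 -0.30604992  0.185     ]
top ([386, 144, 7, 9, 13], [388.38, 148.69]) [ 0.63583564 -0.25284571  0.185     ]
```

View pics/top1.png

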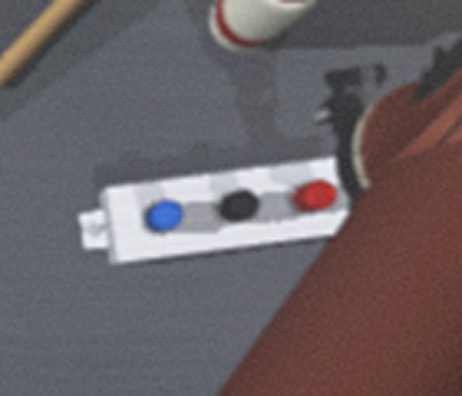

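```bash
python3 - <<'E'
from h import *
p=[.527,-.3384]
for z in(.3,.214,.141): 
  q=proj("top",[*p,z]);print(z,q,(q-[320,140])*3.3)
  q=proj("side",[*p,z]);print(z,q,(q-[330,210])*3.3)
for dx in(-.043,.043):
  q=proj("side",[p[0]+dx,p[1]+dx*.12,.15]);print((q-[330,210])*3.3)
c=get_calibration("top");print(-c["R"].T@c["t"])
E
```

```text
0.3 [442.48420941 187.95275662] [404.19789106 158.24409685]
0.3 [415.24640112 252.34835839] [281.3131237  139.74958268]
0.214 [430.02862287 192.13644358] [363.09445546 172.05026382]
0.214 [405.8364209  278.46531619] [250.26018897 225.93554341]
0.141 [420.84001488 195.22279036] [332.77204912 182.2352082 ]
0.141 [398.79082552 298.02003499] [227.00972422 290.46611548]
[189.37872733 327.43800725]
[268.4779683  240.13296629]
[0.41543909 0.01666169 1.34782694]
```

>>> play_rows(steps="-0.3 -0.4 -3 0 0 0;0 0 -3 0 0 0;0 0 -2 0 0 0;0 0 0 0 0 0;0 0 0 0 0 0")

```text
t: 4.08
tcp_pos: [0.527, -0.3446, 0.1387]
tcp_rot: [3.131, 0.004, 1.693]
ft_force: [0.0, -1.1, 0.1]
finger_gap: 0.0857
```

>>> play_rows(steps="-0.25 0.2 -0.7 0.004 0.01 -0.005;0 0 0 0 0 0;0 0 0 0 0 0")

```text
t: 4.45
tcp_pos: [0.5252, -0.3428, 0.1332]
tcp_rot: [3.138, 0.0, 1.688]
ft_force: [0.6, 0.1, 0.4]
finger_gap: 0.0855
```

>>> play_rows(steps="0 0 -0.15 0 0 0;0 0 0 0 0 0;0 0 0 0 0 0;0 0 0 0 0 0;0 0 0 0 0 0;0 0 0 0 0 0", jaw=0, newtons=50)

```text
t: 5.2
tcp_pos: [0.5237, -0.3434, 0.1321]
tcp_rot: [3.14, -0.001, 1.687]
ft_force: [0.1, 0.3, -0.4]
finger_gap: 0.0227
```

Gripped (gap 22.7 mm). Lifting straight up.

>>> play_rows(steps="0 0 1.5 0 0 0;0 0 1.5 0 0 0;0 0 2 0 0 0;0 0 3 0 0 0;0 0 5 0 0 0;0 0 3 0 0 0;0 0 0 0 0 0;0 0 0 0 0 0")

```text
t: 6.2
tcp_pos: [0.5234, -0.3436, 0.3046]
tcp_rot: [3.136, 0.002, 1.687]
ft_force: [-0.4, 0.0, -1.8]
finger_gap: 0.0229
```

```bash
python3 - <<'E'
from h import *
im=camera("side");r=(330,180,480,330)
cv2.imwrite(f"pics/side2.png",cv2.resize(im[r[1]:r[3],r[0]:r[2]],None,fx=4,fy=4,interpolation=2)[:,:,::-1])
s=read_state();print(s["tcp_pos"],s["ft_force"],s["tcp_rot"])
E
```

```text
[ 0.52340231 -0.3437127   0.30456169] [ 0.31649057 -0.19804918 -2.00321571] [3.13565494e+00 1.90232344e-03 1.68647817e+00]
```

View pics/side2.png

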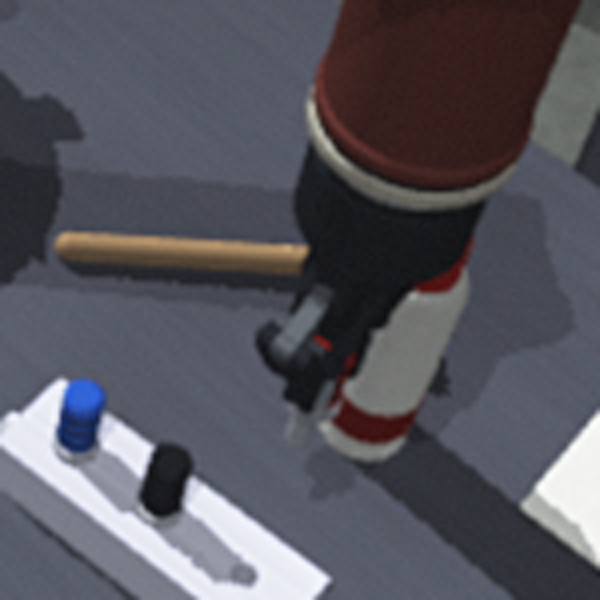

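Side view: the pin is held in the jaws, shank hanging clear. Its rack hole at about (240,572) in the crop is empty, and the neighbouring pins haven't moved.

>>> play_rows(steps="0 3 0.1 0 0 0.05;-0.3 5.5 0.1 0 0 0.095;-0.3 5.5 0.1 0 0 0.095;-0.3 5.5 0.1 0 0 0.095;-0.3 5.5 0.1 0 0 0.095;-0.3 5.5 0.1 0 0 0.095;-0.3 5.5 0.1 0 0 0.095;-0.3 5.5 0.1 0 0 0.095;-0.3 5.5 0.1 0 0 0.095;-0.2 4 0.1 0 0 0.095;0 2 0 0 0 0.05;0 0 0 0 0 0")

```text
t: 7.75
tcp_pos: [0.488, 0.2012, 0.303]
tcp_rot: [-3.13, -0.003, 2.672]
ft_force: [0.5, -1.0, -2.4]
finger_gap: 0.0229
```

>>> play_rows(steps="0 0 0 0 0 0;0 0 0 0 0 0")

```text
t: 8.0
tcp_pos: [0.489, 0.1978, 0.3028]
tcp_rot: [-3.128, -0.002, 2.666]
ft_force: [0.7, -1.2, -1.1]
finger_gap: 0.0229
```

>>> play_rows(steps="0.65 0.95 -2 0.011 -0.008 -0.03;0 0 -1 0 0 0;0 0 0 0 0 0;0 0 0 0 0 0")

```text
t: 8.5
tcp_pos: [0.4967, 0.2032, 0.2735]
tcp_rot: [3.141, 0.001, 2.63]
ft_force: [-0.6, 0.2, -0.8]
finger_gap: 0.023
```

```bash
python3 - <<'E'
from h import *
s=read_state();print(s["tcp_pos"],s["ft_force"],s["tcp_rot"])
S=camera("side");T=camera("top")
cv2.imwrite("pics/s3f.png",S[:,:,::-1]);cv2.imwrite("pics/t3f.png",T[:,:,::-1])
a=cv2.resize(S[110:210,190:290],None,fx=4,fy=4,interpolation=2);b=cv2.resize(T[160:260,150:250],None,fx=4,fy=4,interpolation=2)
cv2.imwrite("pics/c3.png",np.hstack([a,b])[:,:,::-1])
E
```

```text
[0.496748   0.20316222 0.27346089] [-0.58553472  0.16580836 -0.82715944] [3.14079208e+00 6.34514378e-04 2.62978265e+00]
```

View pics/c3.png

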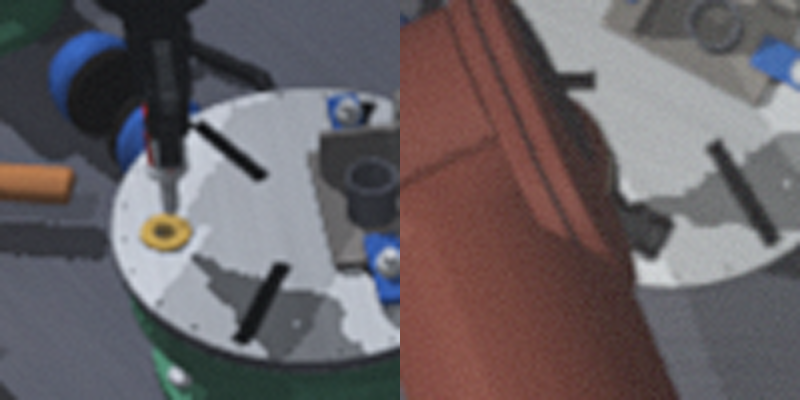

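```bash
python3 - <<'E'
from h import *
def crop(q): return (q-[190,110])*4
print(crop(proj("side",[.4967,.2032,.1484])),crop(proj("side",[.4967,.2032,.1864])))
print(crop(proj("side",[.4955,.2076,.130])),crop(proj("side",[.4955,.2076,.1484])))
S=cv2.imread("pics/s3f.png")
cv2.imwrite("pics/c3z.png",cv2.resize(S[140:180,215:255],None,fx=12,fy=12,interpolation=2))
E
```

```text
[167.63429946 211.91025822] [163.60134994 168.01853739]
[164.07366829 229.67647502] [162.12865973 209.12337827]
```

View pics/c3z.png

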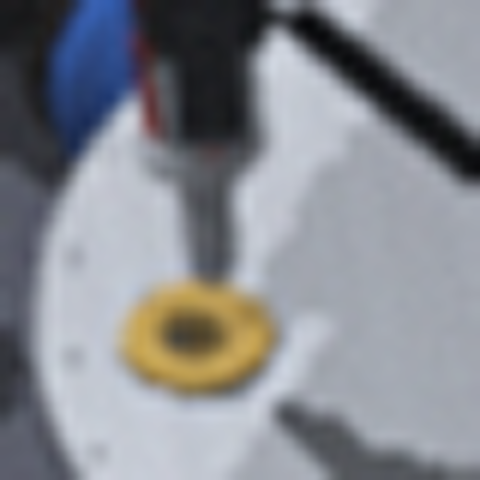

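>>> play_rows(steps="-0.1 0.45 -0.3 0 0 0.01;0 0 -0.4 0 0 0;0 0 0 0 0 0;0 0 0 0 0 0")

```text
t: 9.1
tcp_pos: [0.4957, 0.2085, 0.2666]
tcp_rot: [3.14, 0.001, 2.641]
ft_force: [-0.3, -0.4, -1.7]
finger_gap: 0.023
```

```bash
cat > look.py <<'E'
from h import *
import sys
s=read_state();print(s["t"],s["tcp_pos"].round(4),s["ft_force"].round(2),s["tcp_rot"].round(4),s["wrist_torque"].round(2))
S=camera("side");x,y=int(sys.argv[2]),int(sys.argv[3])
cv2.imwrite(f"pics/{sys.argv[1]}.png",cv2.resize(S[y:y+50,x:x+50],None,fx=10,fy=10,interpolation=2)[:,:,::-1])
E
python3 look.py z4 210 135
```

```text
9.1 [0.4957 0.2085 0.2666] [-0.28 -0.39 -1.7 ] [3.1397e+00 1.1000e-03 2.6415e+00] [ 0.03 -0.   -0.03]
```

View pics/z4.png

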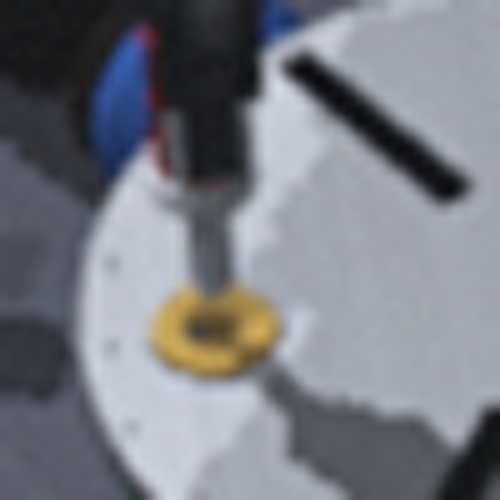

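Tip at (213,290) in the crop sits straight above the bore at (215,325), with no contact. Descending slowly.

>>> play_rows(steps="0 0 -0.6 0 0 0;0 0 -0.4 0 0 0;0 0 -0.3 0 0 0;0 0 0 0 0 0;0 0 0 0 0 0")

```text
t: 9.78
tcp_pos: [0.4957, 0.2083, 0.2525]
tcp_rot: [3.14, 0.001, 2.641]
ft_force: [0.8, 0.3, -1.2]
finger_gap: 0.0232
```

```bash
python3 look.py z5 210 135
```

```text
9.775 [0.4957 0.2083 0.2525] [ 0.79  0.27 -1.18] [3.1401e+00 9.0000e-04 2.6412e+00] [-0.03 -0.02 -0.01]
```

View pics/z5.png

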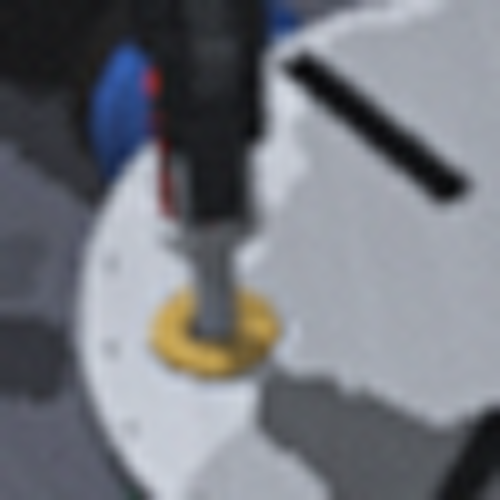

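The tip is in the bore at (213,325) in the crop. Continuing in small steps and watching the force.

>>> play_rows(steps="0 0 -0.4 0 0 0;0 0 -0.3 0 0 0;0 0 0 0 0 0;0 0 0 0 0 0")

```text
t: 10.32
tcp_pos: [0.4957, 0.2083, 0.2451]
tcp_rot: [3.14, 0.001, 2.641]
ft_force: [0.1, 0.6, -1.4]
finger_gap: 0.0228
```

>>> play_rows(steps="0 0 -0.3 0 0 0;0 0 -0.2 0 0 0;0 0 0 0 0 0")

```text
t: 10.7
tcp_pos: [0.4956, 0.2084, 0.2398]
tcp_rot: [3.14, 0.001, 2.641]
ft_force: [-0.7, -0.8, -1.3]
finger_gap: 0.0228
```

>>> play_rows(steps="0 0 -0.15 0 0 0;0 0 0 0 0 0")

```text
t: 10.95
tcp_pos: [0.4957, 0.2084, 0.2382]
tcp_rot: [3.14, 0.001, 2.641]
ft_force: [0.6, -1.1, -0.6]
finger_gap: 0.023
```

>>> play_rows(steps="0 0 -0.1 0 0 0;0 0 0 0 0 0")

```text
t: 11.2
tcp_pos: [0.4957, 0.2084, 0.2372]
tcp_rot: [3.14, 0.001, 2.641]
ft_force: [0.2, -0.2, -1.5]
finger_gap: 0.0229
```

>>> play_rows(steps="0 0 -0.1 0 0 0;0 0 0 0 0 0")

```text
t: 11.45
tcp_pos: [0.4959, 0.2084, 0.2369]
tcp_rot: [3.139, 0.001, 2.641]
ft_force: [-1.4, -0.6, 0.3]
finger_gap: 0.0227
```

>>> play_rows(steps="0 0 -0.05 0 0 0;0 0 0 0 0 0")

```text
t: 11.7
tcp_pos: [0.4959, 0.2084, 0.2369]
tcp_rot: [3.139, 0.001, 2.641]
ft_force: [-1.2, 0.1, 1.3]
finger_gap: 0.0228
```

Contact: z stops at 0.2369 as predicted (tip 18 mm below the bush top), with about 3 N of press. I'll sweep clockwise round the axis in 2 mm steps with a light down-bias.

>>> play_rows(steps="0.1 0.175 -0.06 0 0 -0.021;0.1 0.173 -0.06 0 0 -0.021;0.105 0.17 -0.06 0 0 -0.021;0.11 0.168 -0.06 0 0 -0.021")

```text
t: 12.2
tcp_pos: [0.498, 0.2105, 0.2365]
tcp_rot: [-3.134, -0.002, 2.55]
ft_force: [-10.1, -6.9, 14.6]
finger_gap: 0.0229
```

```bash
cat > st.py <<'E'
from h import *
s=read_state();p=s["tcp_pos"];d=p[:2]-[.5785,.1626]
print(s["t"],p.round(4),s["ft_force"].round(2),s["tcp_rot"].round(4),s["wrist_torque"].round(2),"r",np.hypot(*d).round(4),"phi",np.degrees(np.arctan2(d[1],d[0])).round(2))
E
python3 st.py
```

```text
12.2 [0.498  0.2105 0.2365] [-10.12  -6.89  14.63] [-3.1338e+00 -1.9000e-03  2.5498e+00] [-1.94  2.51  0.1 ] r 0.0937 phi 149.28
```

>>> play_rows(steps="0 0 0.06 0.008 0 0")

```text
t: 12.32
tcp_pos: [0.4975, 0.2098, 0.2369]
tcp_rot: [-3.139, -0.007, 2.549]
ft_force: [-1.4, -1.0, -2.1]
finger_gap: 0.0232
```

```bash
python3 st.py
```

```text
12.325 [0.4975 0.2098 0.2369] [-1.37 -1.   -2.07] [-3.1385 -0.007   2.5486] [-0.46  0.39  0.01] r 0.0937 phi 149.79
```

>>> play_rows(steps="0.1 0.175 -0.02 -0.004 -0.006 -0.01;0.1 0.175 -0.015 0 0 -0.01;0.105 0.17 -0.015 0 0 -0.01")

```text
t: 12.7
tcp_pos: [0.4986, 0.2119, 0.2366]
tcp_rot: [-3.13, -0.002, 2.514]
ft_force: [-7.7, -6.3, 11.0]
finger_gap: 0.0228
```

```bash
python3 st.py
```

```text
12.7 [0.4986 0.2119 0.2366] [-7.67 -6.25 11.04] [-3.1303e+00 -1.8000e-03  2.5140e+00] [-1.79  2.05  0.01] r 0.0939 phi 148.35
```

>>> play_rows(steps="0.1 0.17 0.03 0.009 -0.007 -0.01;0.1 0.17 0 0.002 -0.001 -0.01;0.105 0.17 0 0.002 -0.001 -0.01")

```text
t: 13.08
tcp_pos: [0.4998, 0.2136, 0.2367]
tcp_rot: [-3.137, -0.004, 2.479]
ft_force: [-6.7, -6.1, 9.7]
finger_gap: 0.0228
```

```bash
python3 st.py
```

```text
13.075 [0.4998 0.2136 0.2367] [-6.69 -6.13  9.68] [-3.1372 -0.0037  2.4795] [-1.72  1.86  0.05] r 0.0938 phi 147.07
```

>>> play_rows(steps="0.13 0.22 0.03 0.004 -0.004 -0.015;0.13 0.22 0.015 0.002 -0.001 -0.015;0.13 0.22 0.015 0.002 -0.001 -0.015")

```text
t: 13.45
tcp_pos: [0.5019, 0.2168, 0.2367]
tcp_rot: [-3.138, -0.005, 2.429]
ft_force: [-6.1, -5.8, 7.6]
finger_gap: 0.0228
```

```bash
python3 st.py
```

```text
13.45 [0.5019 0.2168 0.2367] [-6.1  -5.83  7.57] [-3.1384 -0.0048  2.4292] [-1.63  1.56  0.07] r 0.0938 phi 144.71
```

>>> play_rows(steps="0.16 0.22 0.02 0.004 -0.004 -0.015;0.16 0.22 0.02 0.002 -0.001 -0.015;0.16 0.21 0.015 0.002 -0.001 -0.015")

```text
t: 13.82
tcp_pos: [0.5049, 0.2203, 0.2367]
tcp_rot: [-3.14, -0.006, 2.379]
ft_force: [-6.8, -5.9, 7.3]
finger_gap: 0.0228
```

>>> play_rows(steps="0.16 0.21 0.02 0.003 -0.003 -0.015;0.16 0.21 0.02 0.002 -0.001 -0.015;0.16 0.21 0.01 0.002 -0.001 -0.015")

```text
t: 14.2
tcp_pos: [0.5079, 0.2236, 0.2367]
tcp_rot: [-3.139, -0.008, 2.329]
ft_force: [-6.5, -5.6, 8.4]
finger_gap: 0.0227
```

```bash
python3 st.py
```

```text
14.2 [0.5079 0.2236 0.2367] [-6.54 -5.6   8.37] [-3.1394 -0.0082  2.3293] [-1.56  1.8   0.03] r 0.0934 phi 139.16
```

>>> play_rows(steps="0.16 0.22 0.02 -0.004 -0.005 -0.005;0.17 0.2 0.02 0 0 -0.01;0.17 0.2 0.01 0 0 -0.01")

```text
t: 14.58
tcp_pos: [0.5108, 0.2275, 0.2367]
tcp_rot: [-3.132, -0.003, 2.3]
ft_force: [-6.4, -4.7, 7.7]
finger_gap: 0.0225
```

>>> play_rows(steps="0.17 0.2 0.02 0 0 -0.01;0.17 0.2 0.02 0 0 -0.01;0.18 0.19 0.01 0 0 -0.01")

```text
t: 14.95
tcp_pos: [0.5143, 0.2309, 0.2367]
tcp_rot: [-3.124, -0.002, 2.266]
ft_force: [-6.4, -4.6, 7.2]
finger_gap: 0.0231
```

```bash
python3 st.py;  python3 look.py z6 210 120
```

```text
14.95 [0.5143 0.2309 0.2367] [-6.41 -4.63  7.16] [-3.1235e+00 -2.2000e-03  2.2662e+00] [-1.33  1.77  0.01] r 0.0937 phi 133.22
14.95 [0.5143 0.2309 0.2367] [-6.41 -4.63  7.16] [-3.1235e+00 -2.2000e-03  2.2662e+00] [-1.33  1.77  0.01]
```

View pics/z6.png

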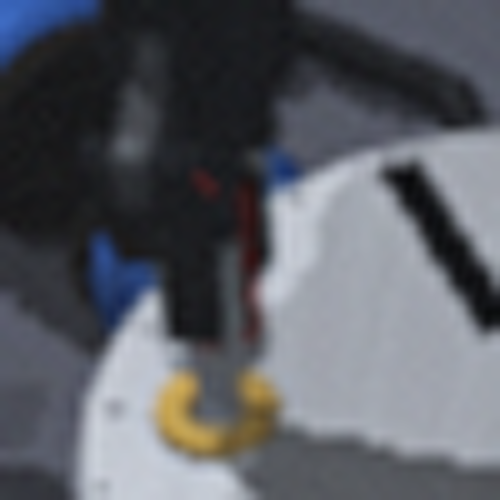

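The bush moved along the circle with the pin, so the plate is turning, and the tip is still riding. Continuing with a tilt correction.

>>> play_rows(steps="0.17 0.2 0.02 0.005 -0.007 -0.01;0.18 0.19 0.02 0.005 -0.007 -0.01;0.18 0.19 0.01 0.002 -0.002 -0.01")

```text
t: 15.38
tcp_pos: [0.5177, 0.2342, 0.2367]
tcp_rot: [-3.135, -0.001, 2.232]
ft_force: [-7.0, -5.3, 10.1]
finger_gap: 0.0231
```

>>> play_rows(steps="0.18 0.19 0.02 0.002 -0.002 -0.01;0.19 0.18 0.02 0.002 -0.002 -0.01;0.19 0.18 0.01 0.002 -0.002 -0.01")

```text
t: 15.75
tcp_pos: [0.5217, 0.2375, 0.2365]
tcp_rot: [-3.136, -0.002, 2.198]
ft_force: [-4.1, -3.2, 3.3]
finger_gap: 0.0233
```

```bash
python3 st.py
```

```text
15.75 [0.5217 0.2375 0.2365] [-4.07 -3.24  3.28] [-3.1361e+00 -1.9000e-03  2.1977e+00] [-0.82  1.04  0.03] r 0.094 phi 127.18
```

The force dropped and z fell slightly, so the hole edge may be starting. Taking smaller steps with a slight down-bias.

>>> play_rows(steps="0.15 0.12 0 0.002 -0.002 -0.01;0.1 0.08 -0.03 0 0 -0.005")

```text
t: 16.0
tcp_pos: [0.5242, 0.2396, 0.2356]
tcp_rot: [-3.138, -0.002, 2.181]
ft_force: [-2.5, -0.4, 0.4]
finger_gap: 0.0227
```

```bash
python3 st.py
```

```text
16.0 [0.5242 0.2396 0.2356] [-2.51 -0.41  0.36] [-3.1384e+00 -2.1000e-03  2.1813e+00] [-0.33  0.45 -0.01] r 0.0943 phi 125.2
```

>>> play_rows(steps="0.08 0.06 -0.1 0 0 -0.005;0.05 0.04 -0.15 0 0 0;0 0 -0.1 0 0 0")

```text
t: 16.38
tcp_pos: [0.5256, 0.241, 0.2314]
tcp_rot: [-3.138, -0.002, 2.176]
ft_force: [-1.0, -1.3, -0.0]
finger_gap: 0.0226
```

```bash
python3 st.py
```

```text
16.375 [0.5256 0.241  0.2314] [-0.96 -1.27 -0.01] [-3.1383e+00 -1.9000e-03  2.1762e+00] [-0.31  0.33  0.01] r 0.0946 phi 124.03
```

It has dropped 5.5 mm with no vertical force. Pushing gently on toward home (expected TCP z about 0.217).

>>> play_rows(steps="0 0 -0.2 0 0 0;0 0 -0.2 0 0 0;0 0 0 0 0 0")

```text
t: 16.75
tcp_pos: [0.5256, 0.2409, 0.2269]
tcp_rot: [-3.138, -0.002, 2.176]
ft_force: [0.0, -0.5, -1.8]
finger_gap: 0.0229
```

```bash
python3 st.py
```

```text
16.75 [0.5256 0.2409 0.2269] [ 0.03 -0.54 -1.81] [-3.1383e+00 -1.9000e-03  2.1763e+00] [-0.18  0.21  0.03] r 0.0945 phi 124.05
```

>>> play_rows(steps="0 0 -0.25 0 0 0;0 0 -0.25 0 0 0;0 0 -0.15 0 0 0;0 0 0 0 0 0")

```text
t: 17.25
tcp_pos: [0.5256, 0.241, 0.22]
tcp_rot: [-3.138, -0.002, 2.176]
ft_force: [-2.2, -1.3, -1.6]
finger_gap: 0.0229
```

>>> play_rows(steps="0 0 -0.15 0 0 0;0 0 -0.08 0 0 0;0 0 0 0 0 0")

```text
t: 17.62
tcp_pos: [0.5256, 0.241, 0.2176]
tcp_rot: [-3.138, -0.002, 2.176]
ft_force: [-0.9, -0.0, -0.8]
finger_gap: 0.0227
```

>>> play_rows(steps="0 0 -0.07 0 0 0;0 0 -0.05 0 0 0")

```text
t: 17.88
tcp_pos: [0.5259, 0.2411, 0.2171]
tcp_rot: [-3.14, -0.002, 2.176]
ft_force: [-2.3, -0.6, 5.8]
finger_gap: 0.0231
```

>>> play_rows(steps="0 0 -0.05 0 0 0;0 0 -0.02 0 0 0")

```text
t: 18.12
tcp_pos: [0.5263, 0.2413, 0.2171]
tcp_rot: [-3.141, -0.002, 2.176]
ft_force: [-0.9, -0.5, 2.7]
finger_gap: 0.0232
```

The collar seats at z=0.2171, 19.8 mm below riding height. Releasing.

>>> play_rows(steps="0 0 0 0 0 0;0 0 0 0 0 0;0 0 0 0 0 0;0 0 0 0 0 0;0 0 0 0 0 0", jaw=1)

```text
t: 18.75
tcp_pos: [0.5264, 0.2416, 0.2164]
tcp_rot: [-3.141, -0.002, 2.176]
ft_force: [-0.3, 0.6, -0.0]
finger_gap: 0.0855
```

>>> play_rows(steps="0 0 1 0 0 0;0 0 2 0 0 0;0 0 3 0 0 0;0 0 4 0 0 0;0 0 4 0 0 0;0 0 0 0 0 0")

```text
t: 19.5
tcp_pos: [0.526, 0.241, 0.3643]
tcp_rot: [3.14, -0.002, 2.176]
ft_force: [-0.5, -0.4, -0.1]
finger_gap: 0.0854
```

Backing the arm away for a clear view (up and toward −y, over free bench).

>>> play_rows(steps="0.3 -3 0 0 0 0;0.3 -5 0 0 0 0;0.3 -5 0 0 0 0;0.3 -5 0 0 0 0;0.3 -5 0 0 0 0;0.3 -5 0 0 0 0;0 -3 0 0 0 0;0 -1 0 0 0 0;0 0 0 0 0 0")

```text
t: 20.62
tcp_pos: [0.5403, -0.0873, 0.3618]
tcp_rot: [-3.141, -0.004, 2.178]
ft_force: [0.3, 0.1, -0.5]
finger_gap: 0.0855
```

```bash
python3 - <<'E'
from h import *
S=camera("side");T=camera("top")
cv2.imwrite("pics/s7f.png",S[:,:,::-1]);cv2.imwrite("pics/t7f.png",T[:,:,::-1])
a=cv2.resize(S[110:210,200:300],None,fx=4,fy=4,interpolation=2);b=cv2.resize(T[140:240,160:260],None,fx=4,fy=4,interpolation=2)
cv2.imwrite("pics/c7.png",np.hstack([a,b])[:,:,::-1])
for n,im,r in(("side",S,(215,130,260,170)),("top",T,(165,175,215,225))):
    for q in blobs(im,(0,120,60),(8,255,255),r)[0]: print(n,q,onz(n,q[1],.159))
E
```

```text
side ([228, 139, 9, 17, 115], [232.1, 146.96]) [0.52737259 0.24304043 0.159     ]
top ([178, 195, 9, 9, 67], [182.21, 198.7]) [0.52790736 0.2446774  0.159     ]
```

View pics/c7.png

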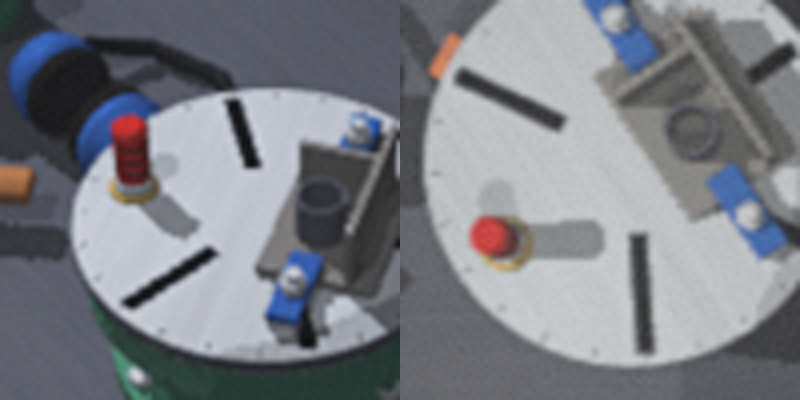

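View pics/s7f.png

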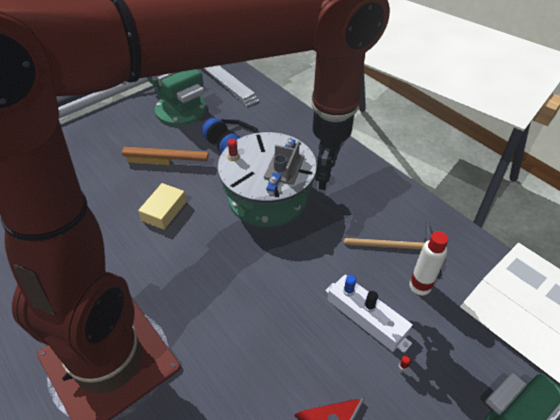

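The pin stands upright with its collar on the bush, in the side view at (232,147) and in the top view at (182,199). Everything else is where it was, and the arm is clear and still.

```bash
python3 -c "
from rig import *
print(sign_off())"
```

```text
the job is handed in; nothing more can be done
None
```

The turntable is locked and the job is handed in. The red-knob index pin is fully home in an index hole with its collar on the bush, and the gripper has let go.

- **What I did:** I lifted the pin from the rack and put its tip in the bush. I rode it on the index plate clockwise for about 27° until it dropped, then pushed it gently home. The arm was backed well clear at 20.6 s.
- **Depth check:** the collar seated 19.8 mm below riding height, against 20 mm expected. The final push peaked at about 7 N.
- **Camera check:** both views show the pin upright in the bush. They place the knob within 2 mm of each other, at about (0.528, 0.244). The other two pins and the bystanders look unmoved.
- **What was off:** the press while sweeping was heavier than I aimed for. It was mostly about 9–12 N, with one early peak of about 16 N that I eased at once, where I wanted about 3 N. The press stayed well inside the 40 N and 120 N limits.

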